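Shim the rocking corner of a board jig

TASK

The plate of the circuit-board jig rocks at one of its four corners. Press down on the plate's corners with closed fingertips until you find the one that rocks, pressing it fully down; then press the raised shim tab beside that same corner until it is flat, and take the hand away. Do not press the other shims, do not lift or shift the plate, and leave the other things on the bench alone.

Things in the scene. Friction and masses are not known exactly. Their poses are not given: they have to be found in the camera images.
- base: grey steel base of the board jig, fixed, 170 x 210 x 10 mm with four 40 mm wide arms to the left and right (361 mm overall along y), lying on a 3 mm bench mat; origin at the centre of its underside, x away from the robot, y to the left at yaw 0; it stands turned by up to 0.3 rad
- plate: loose aluminium jig plate, 170 (x) x 210 (y) x 8 mm, about 0.9 kg, a green circuit board (94 x 126 mm, parts up to 29 mm above the plate's underside) fixed on its middle; the corners are bare. Origin: centre of its underside, axes as the base's, 34 mm above the base's origin. It lies on four hidden seats; one, a different one each time, is 6 mm short, so that this corner rests on a soft spring
- corner_near_left (a point): point on the plate's top straight above the near left seat (near/far from the robot, left = +y), 20 mm in from both edges; press the corner here. A firm corner does not move; the rocking one starts to give at about 3 N, is 5 to 6 mm down by about 5 N, and springs back when released
- corner_near_right (a point): point on the plate's top straight above the near right seat (near/far from the robot, left = +y), 20 mm in from both edges; press the corner here. A firm corner does not move; the rocking one starts to give at about 3 N, is 5 to 6 mm down by about 5 N, and springs back when released
- corner_far_left (a point): point on the plate's top straight above the far left seat (near/far from the robot, left = +y), 20 mm in from both edges; press the corner here. A firm corner does not move; the rocking one starts to give at about 3 N, is 5 to 6 mm down by about 5 N, and springs back when released
- corner_far_right (a point): point on the plate's top straight above the far right seat (near/far from the robot, left = +y), 20 mm in from both edges; press the corner here. A firm corner does not move; the rocking one starts to give at about 3 N, is 5 to 6 mm down by about 5 N, and springs back when released
- shim_near_left (a joint): hinge of the near left shim, rad: 0 to 0.04 at the start (tab raised), grows as its tab is pressed, 0.50 = flat (horizontal), at its stop. Stiff, stays where it is left: about 9 N at the tab point moves it. As the tab goes down its inner end comes up under the plate and, when flat, carries that corner level (up to about 10 N)
- tab_near_left (a point): point on top of the near left shim's steel tab, which sticks out sideways (base's y) from under the plate's edge, in line with the corner point; tab 28 mm wide, 5 mm thick, 50 mm long from its hinge, which lies 17 mm outside the plate's edge; this point is 35 mm from the hinge. Raised, it is 14 to 17 mm higher than flat; flat, 34 mm above the base's origin
- shim_near_right (a joint): hinge of the near right shim, rad: 0 to 0.04 at the start (tab raised), grows as its tab is pressed, 0.50 = flat (horizontal), at its stop. Stiff, stays where it is left: about 9 N at the tab point moves it. As the tab goes down its inner end comes up under the plate and, when flat, carries that corner level (up to about 10 N)
- tab_near_right (a point): point on top of the near right shim's steel tab, which sticks out sideways (base's y) from under the plate's edge, in line with the corner point; tab 28 mm wide, 5 mm thick, 50 mm long from its hinge, which lies 17 mm outside the plate's edge; this point is 35 mm from the hinge. Raised, it is 14 to 17 mm higher than flat; flat, 34 mm above the base's origin
- shim_far_left (a joint): hinge of the far left shim, rad: 0 to 0.04 at the start (tab raised), grows as its tab is pressed, 0.50 = flat (horizontal), at its stop. Stiff, stays where it is left: about 9 N at the tab point moves it. As the tab goes down its inner end comes up under the plate and, when flat, carries that corner level (up to about 10 N)
- tab_far_left (a point): point on top of the far left shim's steel tab, which sticks out sideways (base's y) from under the plate's edge, in line with the corner point; tab 28 mm wide, 5 mm thick, 50 mm long from its hinge, which lies 17 mm outside the plate's edge; this point is 35 mm from the hinge. Raised, it is 14 to 17 mm higher than flat; flat, 34 mm above the base's origin
- shim_far_right (a joint): hinge of the far right shim, rad: 0 to 0.04 at the start (tab raised), grows as its tab is pressed, 0.50 = flat (horizontal), at its stop. Stiff, stays where it is left: about 9 N at the tab point moves it. As the tab goes down its inner end comes up under the plate and, when flat, carries that corner level (up to about 10 N)
- tab_far_right (a point): point on top of the far right shim's steel tab, which sticks out sideways (base's y) from under the plate's edge, in line with the corner point; tab 28 mm wide, 5 mm thick, 50 mm long from its hinge, which lies 17 mm outside the plate's edge; this point is 35 mm from the hinge. Raised, it is 14 to 17 mm higher than flat; flat, 34 mm above the base's origin
- gauge_near_left (a joint): brass drag pin under the plate by the near left seat, m: 0 untouched; it is pushed down 3 to 4 mm when that corner rocks fully down, and stays there, so it tells that this corner has rocked
- gauge_near_right (a joint): brass drag pin under the plate by the near right seat, m: 0 untouched; it is pushed down 3 to 4 mm when that corner rocks fully down, and stays there, so it tells that this corner has rocked
- gauge_far_left (a joint): brass drag pin under the plate by the far left seat, m: 0 untouched; it is pushed down 3 to 4 mm when that corner rocks fully down, and stays there, so it tells that this corner has rocked
- gauge_far_right (a joint): brass drag pin under the plate by the far right seat, m: 0 untouched; it is pushed down 3 to 4 mm when that corner rocks fully down, and stays there, so it tells that this corner has rocked
- usb_stick: black USB stick, 58 x 18 x 9 mm, lying between the two left shims; origin under its middle; to be left alone
- memory_module: green memory module, 30 x 66 x 6 mm, lying between the two right shims; origin under its middle; to be left alone
- driver_a: screwdriver 170 mm long with a blue handle, lying to the right of the mat; to be left alone
- driver_b: screwdriver 170 mm long with a black handle, lying to the right of the mat; to be left alone
- multimeter: orange hand multimeter lying flat, 150 x 80 x 36 mm, to the left; to be left alone

How it is judged:
By the outcome, as a careful person would: the job done as asked, in the order asked, and still so for the second after the job is handed in, with the robot touching nothing.
It also fails if it takes over 45 s, if anything falls off the work surface, if the arm or the gripper's body presses on something with over 40 N, if the wrist force passes 120 N, or if a joint passes its speed limit or range.

ROBOT

A 6-joint arm with a two-finger parallel gripper is mounted at the origin on the work surface. World frame = base frame: x ahead of the robot, y to its left, z up, the work surface at z = 0. Lengths are in mm, angles in rad, forces in N, time in s.
With the tool pointing down it reaches from about 275 to 875 mm from the base axis. Payload 12.5 kg.
Tool frame: the origin (TCP) lies midway between the tips of the shut fingers; the grasp point (between the pads) lies 19 mm behind it; z points along the fingers, y is the line along which they close (so a half turn about z gives the same grasp; the last joint's range is limited). The gripper opens to 85 mm and grips with 20 to 120 N. Pads are 22 mm wide; open, the fingers measure 114 mm over their backs; the gripper's body (76 mm by 85 mm) begins 54 mm behind the grasp point. The pads swing forward as they close: fully open they stand 13 mm farther back than shut.
Start: joints at [1.172, 0.351, 1.652, -0, 1.139, -0.085], TCP at [169.74, 523.138, 231.29] pointing down, gripper open.
Joint ranges: [-2.75, 2.75], [-0.79, 2.1], [0.01, 2.65], [-1.57, 4.71], [0.07, 3.14], [-2.87, 2.87]. Speed limits (rad/s): [2.22, 2.22, 2.79, 3.14, 3.14, 3.14].

INTERFACE

Orientations are given as a rotation vector (axis times angle).
In Python, from station import observe, camera, close_job, cut_out, landmark_of gives the robot as it stands.
- The arm moves only by the tool jog_arm, never from a script. Its argument "commands" is a list of rows, each a list of 2 entries, a list of its own where there are three numbers: the shift along the world's x, y, z in mm, then the turn about the world's z in rad. A call has 1 to 20 rows; each row shifts and turns the commanded pose from where the row before left it; what a row does not reach is not made up. A row lasts 1/12 s, in which the tool goes at most 41.7 mm and 7.16 degrees, less where a joint would pass 70% of its speed; a pose out of reach is approached as far as the arm can. A call with a gripper value outside its range is refused whole. "hand" is the closure in counts, from 0 (fully open) to 255 (shut), set as the call begins (left out, the last holds). The fingers move at their own pace and stop on an object; "newtons" is the grip in N (left out, the last holds). Time passes only in rows, so rows that do not move let the fingers close. It gives the time, the measured TCP pose, the force, the opening and the grip force at its end, in the units of the state.
- observe(): the state, without advancing time (a new reading comes with each control period).
- camera(name): name is "scene" or "side" or "wrist"; returns a dict with "color" (480x640x3 uint8, red, green, blue), "depth" (480x640 float32, mm along the optical axis (not along the pixel's ray), 0 where there is no reading), "camera_matrix" (3x3 intrinsics, pixels), "rvec" (rotation vector, rad) and "tvec" (3), from world to camera coordinates, as OpenCV has them. Camera axes: x right, y down, z forward; pixel columns grow to the right and rows downward; lengths in mm; the calibration is good to about 2 mm. A picture is of the moment at which its call begins.
- close_job(): hands the job in; it is judged then, once.
Trained networks look in the newest picture that a camera, given by its name, has taken for a name from the list of things; names that differ only in an ending like _2 or _b are one class to them, and where a whole thing is asked for, a point or a joint stands for the part that bears it (a point fixed in the world has none). Each returns a list of dicts, best first, with "conf" (0 to 1); they miss things now and then, are a little off and sometimes report something else, mostly with a low value. They report only what shows in the picture. A call takes as long as a camera call.
- cut_out(camera, target): "region" (480x640 bool, what is visible of it).
- landmark_of(camera, target): "location" ([x, y, z] in mm, in world coordinates, good to about 4 mm: a listed point, or the origin of a listed thing).
The state is a dict: "clock": time; "joint_pos": joint angles; "dq": joint speeds; "effort": joint torques, N m; "tool_pos": TCP position; "tool_rot": TCP orientation; "ft_force": force on the tool from outside, world axes, zero at the start; "moment": the same for the moment, N m; "opening": finger opening in mm; "gripper_force": force on a finger pad.
Only numpy, scipy, OpenCV 4.12 (cv2) and the standard library are available. Lean on these libraries where they do the work, as an engineer would, in place of code of your own. Each camera call takes 0.05 s, during which the arm holds its last target. There are 200 camera calls.

## Working session

There is one attempt and no reset: what is moved stays moved. The work goes in short steps, Python scripts to look and compute and a tool call to move; the robot and the scene stay as the last step left them, time stands still between calls to the robot, and variables do not carry over. Pictures are saved under pics/ and viewed, at most 10 in all, crops included, and the job is handed in when it is done.

Besides the shell and the picture viewer there is one more tool, called by a JSON object that holds its "api" and its "payload". jog_arm: Moves the arm, as the interface text tells. Its arguments: {"type":"object","properties":{"commands":{"type":"array"},"hand":{"type":"number"},"newtons":{"type":"number"}},"required":["commands"]}

```bash
mkdir -p pics
cat > h.py <<'E'
import numpy as np, cv2
from station import *
N=['near_left','near_right','far_left','far_right']
L={}
for i,n in enumerate(N):
    sx=-1 if 'near' in n else 1; sy=1 if 'left' in n else -1
    L['corner_'+n]=(sx*65,sy*85,42)
    L['tab_'+n]=(sx*65,sy*(105+17+35),50)
E
python3 - <<'E'
from h import *
s=observe();print(s['clock'],s['tool_pos'],s['tool_rot'],s['ft_force'])
for c in ['scene','side']:
    im=camera(c);cv2.imwrite(f'pics/{c}0.png',im['color'][:,:,::-1])
    for t in ['base','plate']+list(L):
        r=landmark_of(c,t);print(c,t,[(np.round(d['location'],0).tolist(),round(d['conf'],2)) for d in r[:2]])
E
```

```text
0.0 [169.60197989 522.83810442 230.76348749] [-4.90801567e-01 -3.10272092e+00  1.79306731e-03] [-0.11109092 -0.1529911  -0.01333615]
scene base []
scene plate [([554.0, 1.0, 36.0], 0.81)]
scene corner_near_left []
scene tab_near_left [([461.0, 140.0, 53.0], 0.75)]
scene corner_near_right [([590.0, 162.0, 57.0], 0.66), ([504.0, -98.0, 44.0], 0.58)]
scene tab_near_right [([513.0, -161.0, 51.0], 0.6), ([580.0, -149.0, 2.0], 0.53)]
scene corner_far_left [([602.0, 93.0, 40.0], 0.84)]
scene tab_far_left [([590.0, 163.0, 54.0], 0.82)]
scene corner_far_right [([631.0, -72.0, 41.0], 0.79)]
scene tab_far_right []
side base []
side plate [([551.0, 0.0, 37.0], 0.86)]
side corner_near_left [([475.0, 73.0, 45.0], 0.56)]
side tab_near_left [([463.0, 141.0, 53.0], 0.59)]
side corner_near_right [([502.0, -96.0, 45.0], 0.71)]
side tab_near_right [([513.0, -160.0, 52.0], 0.47)]
side corner_far_left [([600.0, 92.0, 44.0], 0.91), ([639.0, -145.0, 55.0], 0.44)]
side tab_far_left [([589.0, 161.0, 55.0], 0.54)]
side corner_far_right [([629.0, -72.0, 45.0], 0.9), ([641.0, -143.0, 51.0], 0.3)]
side tab_far_right [([639.0, -143.0, 51.0], 0.63), ([632.0, -75.0, 44.0], 0.28)]
```

Run:
```python
from h import *
M={'corner_near_left':(475,73),'tab_near_left':(462,140.5),'corner_near_right':(503,-97),'tab_near_right':(513,-160.5),'corner_far_left':(601,92.5),'tab_far_left':(589.5,162),'corner_far_right':(630,-72),'tab_far_right':(639,-143)}
A=np.array([L[k][:2] for k in M],float);
# raised tab point: 35*cos(.48) from hinge
A[:,1]=[np.sign(y)*(122+35*np.cos(.48)) if abs(y)>100 else y for y in A[:,1]]
B=np.array(list(M.values()),float)
a,b=A-A.mean(0),B-B.mean(0)
th=np.arctan2((a[:,0]*b[:,1]-a[:,1]*b[:,0]).sum(),(a*b).sum())
R=np.array([[np.cos(th),-np.sin(th)],[np.sin(th),np.cos(th)]]);t=B.mean(0)-A.mean(0)@R.T
print(th,t);P=A@R.T+t
for k,p,m in zip(M,P,B):print(k,p.round(1),(m-p).round(1))
for c in ['scene','side']:
    im=camera(c);v=im['color'][:,:,::-1].copy()
    for k,p in zip(M,P):
        q,_=cv2.projectPoints(np.array([[*p,45. if 'cor' in k else 53.]]),im['rvec'],im['tvec'],im['camera_matrix'],None)
        cv2.circle(v,tuple(int(x) for x in q.ravel().round()),3,(0,0,255),1)
    cv2.imwrite(f'pics/{c}1.png',v)
```

```text
0.16496016531726737 [551.5625  -0.5625]
corner_near_left [473.5  72.6] [1.5 0.4]
tab_near_left [462.3 139.7] [-0.3  0.8]
corner_near_right [501.4 -95.1] [ 1.6 -1.9]
tab_near_right [ 512.6 -162.2] [0.4 1.7]
corner_far_left [601.7  94. ] [-0.7 -1.5]
tab_far_left [590.5 161.1] [-1.   0.9]
corner_far_right [629.6 -73.7] [0.4 1.7]
tab_far_right [ 640.8 -140.9] [-1.8 -2.1]
```

View pics/scene1.png

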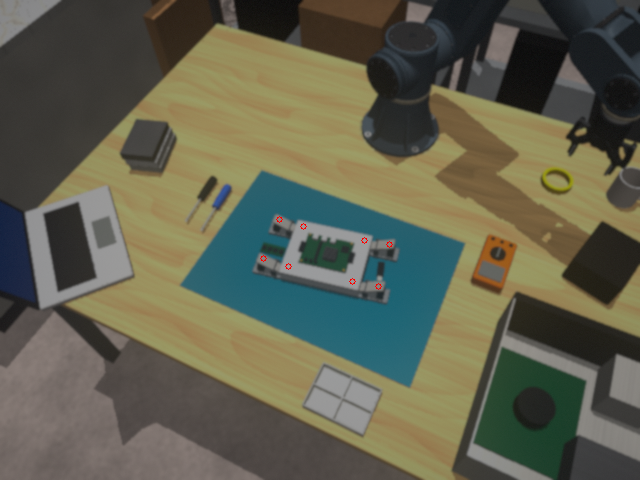

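View pics/side1.png

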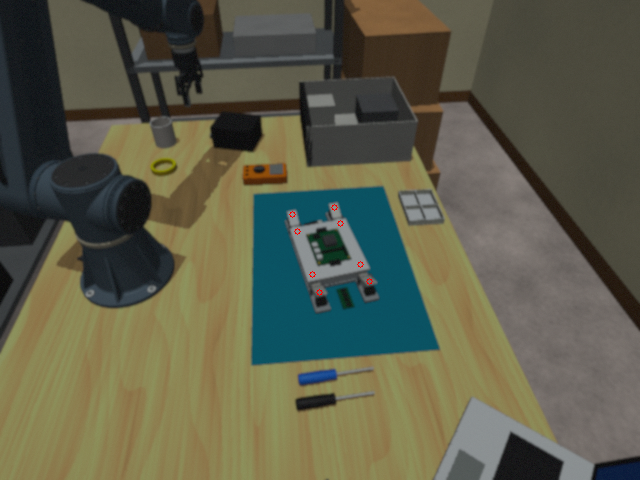

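{"api": "jog_arm", "payload": {"commands": [[[20,-30,0],0.12],[[20,-30,0],0.12],[[20,-30,0],0.12],[[20,-30,0],0.12],[[20,-30,0],0],[[20,-30,0],0],[[20,-30,0],0],[[20,-30,-15],0],[[20,-30,-15],0],[[20,-30,-15],0],[[20,-30,-15],0],[[20,-30,-15],0],[[20,-30,-15],0],[[20,-30,-15],0],[[20,-30,-15],0],[[0,0,0],0],[[0,0,0],0]], "hand": 255, "newtons": 40}}

```text
clock: 2.62
tool_pos: [469.0, 73.4, 110.5]
tool_rot: [0.247, -3.13, -0.0]
ft_force: [0.7, -0.1, 0.6]
opening: -0.3
gripper_force: 0.0
```

Run:
```python
from h import *
im=camera('wrist');v=im['color'][:,:,::-1].copy()
from scipy.spatial.transform import Rotation as Ro
s=observe();print(s['clock'],s['tool_pos'],Ro.from_rotvec(s['tool_rot']).as_matrix().round(3),s['ft_force'],s['opening'])
for t in L:
    r=landmark_of('wrist',t);print(t,[(np.round(d['location'],0).tolist(),round(d['conf'],2)) for d in r[:2]])
cv2.imwrite('pics/w0.png',v)
```

```text
2.6667 [468.66702367  74.36772654 111.09121574] [[-0.987 -0.158 -0.001]
 [-0.158  0.987  0.   ]
 [ 0.001  0.    -1.   ]] [ 0.17510215 -0.35441449 -0.31890025] 0.022255735257633927
corner_near_left [([471.0, 72.0, 44.0], 0.75)]
tab_near_left [([462.0, 140.0, 58.0], 0.6), ([632.0, -72.0, 46.0], 0.54)]
corner_near_right [([501.0, -95.0, 46.0], 0.64), ([463.0, 136.0, 58.0], 0.3)]
tab_near_right []
corner_far_left [([603.0, 95.0, 40.0], 0.58)]
tab_far_left []
corner_far_right [([633.0, -72.0, 45.0], 0.69), ([554.0, 5.0, 38.0], 0.32)]
tab_far_right [([632.0, -70.0, 45.0], 0.43)]
```

View pics/w0.png

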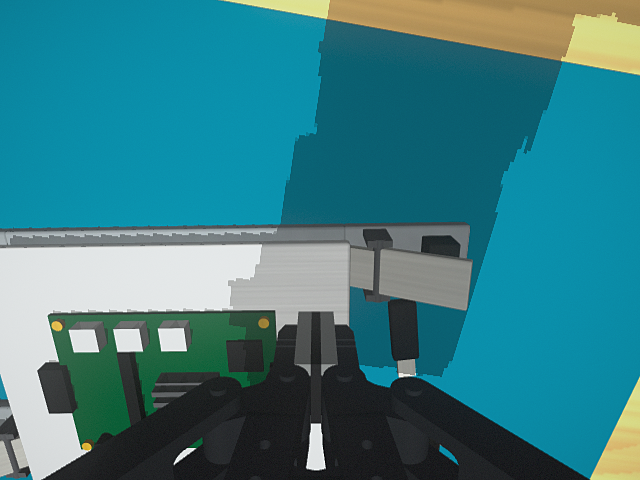

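In the wrist picture the closed fingertips are at about (315,315), over the near-left corner. The plate's corner is at (350,240) and the tab is to the right at (430,275), so the alignment is good.

{"api": "jog_arm", "payload": {"commands": [[[4,0,-30],0],[[0,0,-28],0],[[0,0,-4],0],[[0,0,0],0],[[0,0,0],0]]}}

```text
clock: 3.48
tool_pos: [473.1, 74.8, 50.1]
tool_rot: [-0.252, 3.131, -0.0]
ft_force: [-0.1, -0.1, 0.7]
opening: 0.1
gripper_force: 0.0
```

{"api": "jog_arm", "payload": {"commands": [[[0,0,-1],0],[[0,0,-1],0],[[0,0,-1],0],[[0,0,0],0]]}}

```text
clock: 3.82
tool_pos: [473.0, 74.7, 46.7]
tool_rot: [-0.251, 3.131, -0.0]
ft_force: [0.3, -0.4, 0.4]
opening: 0.1
gripper_force: 0.0
```

{"api": "jog_arm", "payload": {"commands": [[[0,0,-1],0],[[0,0,-1],0],[[0,0,0],0]]}}

```text
clock: 4.07
tool_pos: [473.0, 74.7, 45.0]
tool_rot: [-0.251, 3.131, -0.0]
ft_force: [-3.6, -0.8, 11.9]
opening: 0.0
gripper_force: 5.7
```

{"api": "jog_arm", "payload": {"commands": [[[0,0,-0.5],0],[[0,0,-0.5],0],[[0,0,0],0]]}}

```text
clock: 4.32
tool_pos: [473.0, 74.7, 44.8]
tool_rot: [-0.251, 3.131, -0.0]
ft_force: [-8.5, -1.1, 27.6]
opening: -0.2
gripper_force: 14.0
```

{"api": "jog_arm", "payload": {"commands": [[[0,0,35],0],[[7,-40,5],0],[[7,-40,0],0],[[7,-40,0],0],[[7,-40,0],0],[[0,-10,-30],0],[[0,0,-5],0],[[0,0,0],0],[[0,0,0],0]]}}

```text
clock: 5.07
tool_pos: [500.5, -94.6, 48.4]
tool_rot: [0.252, -3.13, -0.001]
ft_force: [0.3, 0.5, 0.2]
opening: 0.1
gripper_force: 0.0
```

{"api": "jog_arm", "payload": {"commands": [[[0,0,-1],0],[[0,0,-1],0],[[0,0,-1],0],[[0,0,0],0]]}}

```text
clock: 5.4
tool_pos: [501.0, -94.9, 45.6]
tool_rot: [-0.253, 3.131, -0.0]
ft_force: [-0.6, 1.1, 0.3]
opening: -0.1
gripper_force: 0.0
```

{"api": "jog_arm", "payload": {"commands": [[[0,0,-0.7],0],[[0,0,0],0]]}}

```text
clock: 5.57
tool_pos: [501.0, -95.1, 44.8]
tool_rot: [-0.252, 3.131, 0.0]
ft_force: [0.7, 1.8, 1.9]
opening: -0.4
gripper_force: 1.3
```

{"api": "jog_arm", "payload": {"commands": [[[0,0,-0.7],0],[[0,0,0],0]]}}

```text
clock: 5.73
tool_pos: [500.9, -95.2, 44.0]
tool_rot: [-0.251, 3.131, 0.0]
ft_force: [0.3, 1.9, 3.7]
opening: 0.2
gripper_force: 1.5
```

Gentle rise in force; this corner may be the one giving.

{"api": "jog_arm", "payload": {"commands": [[[0,0,-1],0],[[0,0,-1],0],[[0,0,0],0]]}}

```text
clock: 5.98
tool_pos: [500.8, -95.4, 41.8]
tool_rot: [-0.251, 3.131, -0.0]
ft_force: [-1.0, 1.5, 3.4]
opening: 0.4
gripper_force: 1.8
```

{"api": "jog_arm", "payload": {"commands": [[[0,0,-1],0],[[0,0,-1],0],[[0,0,0],0]]}}

```text
clock: 6.23
tool_pos: [500.8, -95.4, 39.7]
tool_rot: [0.251, -3.131, 0.0]
ft_force: [-0.3, 0.4, 3.5]
opening: -0.1
gripper_force: 2.1
```

{"api": "jog_arm", "payload": {"commands": [[[0,0,-0.7],0],[[0,0,-0.5],0],[[0,0,0],0]]}}

```text
clock: 6.48
tool_pos: [500.9, -95.4, 39.3]
tool_rot: [-0.251, 3.131, -0.0]
ft_force: [-3.4, 1.1, 13.3]
opening: -0.1
gripper_force: 7.0
```

{"api": "jog_arm", "payload": {"commands": [[[0,0,-0.3],0],[[0,0,3],0],[[0,0,5],0],[[0,0,30],0],[[6,-34,0],0],[[6,-34,0],0],[[0,0,-13],0],[[0,0,0],0],[[0,0,0],0]]}}

```text
clock: 7.23
tool_pos: [512.0, -163.0, 62.8]
tool_rot: [0.25, -3.13, -0.002]
ft_force: [-0.0, 0.2, 1.0]
opening: 0.0
gripper_force: 0.0
```

Run:
```python
from h import *
im=camera('wrist');v=im['color'][:,:,::-1].copy()
s=observe();print(s['clock'],s['tool_pos'],s['ft_force'])
for t in ['tab_near_right','corner_near_right','corner_near_left']:
    r=landmark_of('wrist',t);print(t,[(np.round(d['location'],0).tolist(),round(d['conf'],2)) for d in r[:2]])
cv2.imwrite('pics/w1.png',v)
```

```text
7.2833 [ 512.3126668  -162.73007428   63.22414819] [-0.23693476  0.59008179  0.71694039]
tab_near_right [([512.0, -163.0, 52.0], 0.88)]
corner_near_right [([502.0, -94.0, 45.0], 0.87)]
corner_near_left []
```

View pics/w1.png

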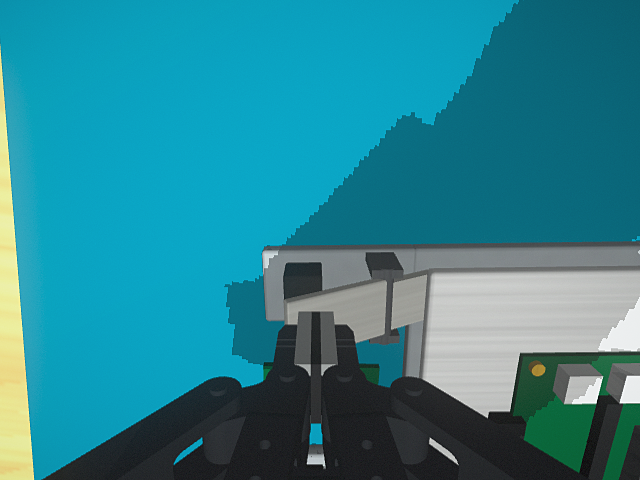

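The fingertips at (315,315) are over the near-right tab, which spans (285,310) to (390,290), and the tab point is reported at (512,-163,52). I'll press here.

{"api": "jog_arm", "payload": {"commands": [[[0,0,-4],0],[[0,-1,-4],0],[[0,0,-2],0],[[0,0,-2],0],[[0,0,-2],0],[[0,0,0],0]]}}

```text
clock: 7.93
tool_pos: [513.6, -164.7, 49.7]
tool_rot: [-0.252, 3.13, -0.002]
ft_force: [0.1, -3.0, 5.4]
opening: 0.3
gripper_force: 2.3
```

{"api": "jog_arm", "payload": {"commands": [[[0,0,-2],0],[[0,0,-2],0],[[0,0,-2],0],[[0,0,0],0]]}}

```text
clock: 8.27
tool_pos: [513.8, -164.9, 43.8]
tool_rot: [-0.252, 3.129, -0.003]
ft_force: [0.9, -1.6, 5.6]
opening: -0.0
gripper_force: 2.4
```

{"api": "jog_arm", "payload": {"commands": [[[0,0,-1.5],0],[[0,0,-1.5],0],[[0,0,-1],0],[[0,0,0],0]]}}

```text
clock: 8.6
tool_pos: [513.9, -165.2, 40.0]
tool_rot: [-0.252, 3.129, -0.003]
ft_force: [0.9, -3.8, 6.7]
opening: -0.2
gripper_force: 2.8
```

{"api": "jog_arm", "payload": {"commands": [[[0,0,-1],0],[[0,0,-1],0],[[0,0,0],0]]}}

```text
clock: 8.85
tool_pos: [514.0, -165.3, 38.0]
tool_rot: [-0.252, 3.129, -0.003]
ft_force: [0.4, -4.4, 5.7]
opening: 0.0
gripper_force: 3.2
```

{"api": "jog_arm", "payload": {"commands": [[[0,0,-0.7],0],[[0,0,-0.5],0],[[0,0,0],0]]}}

```text
clock: 9.1
tool_pos: [514.0, -165.3, 37.0]
tool_rot: [-0.252, 3.129, -0.003]
ft_force: [0.9, -4.8, 7.0]
opening: -0.3
gripper_force: 3.8
```

{"api": "jog_arm", "payload": {"commands": [[[0,0,-0.6],0],[[0,0,0],0]]}}

```text
clock: 9.27
tool_pos: [514.1, -165.3, 36.7]
tool_rot: [-0.252, 3.129, -0.003]
ft_force: [-0.5, -4.6, 12.5]
opening: -0.1
gripper_force: 6.4
```

{"api": "jog_arm", "payload": {"commands": [[[0,0,-0.6],0],[[0,0,0],0]]}}

```text
clock: 9.43
tool_pos: [514.1, -165.3, 36.6]
tool_rot: [-0.252, 3.129, -0.004]
ft_force: [-2.2, -4.1, 19.3]
opening: -0.2
gripper_force: 9.4
```

{"api": "jog_arm", "payload": {"commands": [[[0,0,0],0],[[0,0,4],0],[[0,0,20],0],[[0,0,40],0],[[-20,0,35],0],[[-30,0,25],0],[[-30,0,10],0],[[0,0,0],0],[[0,0,0],0]]}}

```text
clock: 10.18
tool_pos: [432.4, -164.4, 169.6]
tool_rot: [-0.25, 3.13, -0.001]
ft_force: [-0.5, -0.5, -0.3]
opening: -0.2
gripper_force: 0.0
```

Run:
```python
from h import *
for c in ['wrist','side']:
    im=camera(c);v=im['color'][:,:,::-1]
    if c=='side': v=cv2.resize(v[180:330,260:400],None,fx=4,fy=4)
    for t in ['plate','tab_near_right','corner_near_right','corner_near_left','corner_far_right','tab_far_right']:
        r=landmark_of(c,t);print(c,t,[(np.round(d['location'],0).tolist(),round(d['conf'],2)) for d in r[:1]])
    cv2.imwrite(f'pics/{c}_end.png',v)
```

```text
wrist plate [([551.0, 3.0, 37.0], 0.63)]
wrist tab_near_right []
wrist corner_near_right [([503.0, -93.0, 42.0], 0.96)]
wrist corner_near_left [([473.0, 73.0, 45.0], 0.89)]
wrist corner_far_right []
wrist tab_far_right [([527.0, -364.0, 2.0], 0.54)]
side plate [([552.0, 2.0, 38.0], 0.7)]
side tab_near_right [([512.0, -166.0, 38.0], 0.78)]
side corner_near_right [([503.0, -98.0, 43.0], 0.71)]
side corner_near_left [([472.0, 74.0, 46.0], 0.84)]
side corner_far_right [([630.0, -73.0, 45.0], 0.82)]
side tab_far_right [([642.0, -142.0, 52.0], 0.67)]
```

View pics/wrist_end.png

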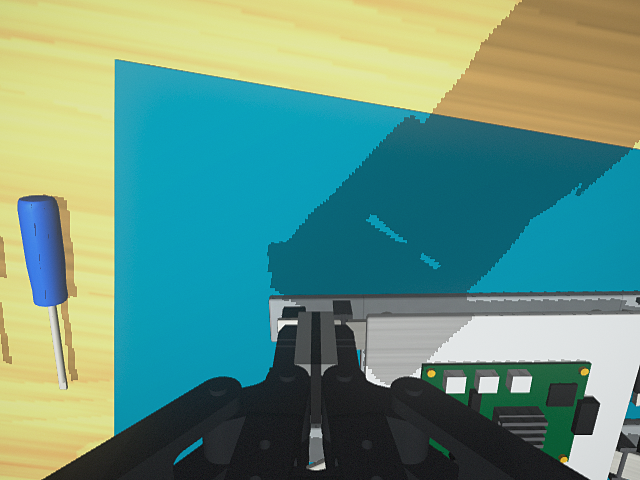

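View pics/side_end.png

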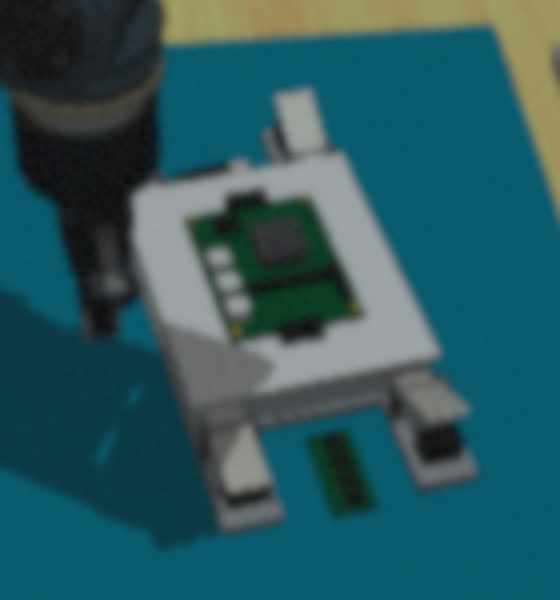

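In the side crop, the near-right tab at (240,460) lies flat (z about 37-38), while the far-right tab at (430,395) is still raised. The plate hasn't shifted, and the memory module at (345,470) is untouched.

```bash
python3 -c "
from station import *
print(close_job())"
```

```text
the job is handed in; nothing more can be done
None
```

The near-right corner was the one that rocked: it went about 6 mm down to its stop, then I pressed its shim tab flat, moved the hand clear and handed the job in at about 10 s on the clock; of the other corners I pressed only the near-left, which was firm.

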